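# Weigh out filter clay with a scoop and tip it into the filter pot

## Robot

A 7-joint arm with a two-finger parallel gripper is mounted at the origin on the work surface. World frame = base frame: x ahead of the robot, y to its left, z up, the work surface at z = 0. Lengths are in mm, angles in rad, forces in N, time in s.
With the tool pointing down it reaches from about 425 to 825 mm from the base axis. Payload 3.6 kg.
Tool frame: the origin (TCP) lies at the very end of the fingers, on their centre line; the grasp point (between the pads) lies 19 mm behind it; z points along the fingers, y is the line along which they close (so a half turn about z gives the same grasp; the last joint's range is limited). The gripper opens to 93 mm and grips with 3 to 60 N. Pads are 15 mm wide; open, the fingers measure 128 mm over their backs; the gripper's body (75 mm by 188 mm) begins 65 mm behind the grasp point.
Start: joints at [1.105, 0.615, -0.013, 1.423, 0.008, 1.103, -0.04], TCP at [276.75, -588.108, 218.64] pointing down, gripper open.
Joint ranges: [-3.12, 3.12], [-0.3, 2.06], [-1.34, 1.32], [0.26, 2.42], [-1.36, 4.5], [0.01, 1.98], [-2.84, 2.84]. Speed limits (rad/s): [2.79, 2.79, 3.14, 3.14, 3.14, 3.14, 3.14].

## Interface

Orientations are given as [roll, pitch, yaw] about the fixed x, y, z axes, in that order (R = Rz(yaw) Ry(pitch) Rx(roll)).
In Python, from cell import robot, cams gives the robot as it stands. The module is installed in compiled form; this text tells all that it offers.
- The arm moves only by the tool send_rows, never from a script. Its argument "series" is a list of rows, each a list of 3 entries, a list of its own where there are three numbers: the shift along the tool's x, y, z in mm, then the turn, a rotation vector about the tool's x, y, z in rad, then the closure, from 0 (fully open) to 1 (shut). A call has 1 to 10 rows; each row is the pose to reach, as a shift and turn from the pose commanded when the call began, along the tool's axes at that moment; what a row does not reach only later rows make up. A row lasts 1/8 s, in which the tool goes at most 62.5 mm and 10.7 degrees, less where a joint would pass 70% of its speed; a pose out of reach is approached as far as the arm can. A call with a gripper value outside its range is refused whole. The fingers move at their own pace and stop on an object; "newtons" is the grip in N (left out, the last holds). Time passes only in rows, so rows that repeat a pose let the fingers close. It gives the time, the measured TCP pose, the force, the opening and the grip force at its end, in the units of the state.
- robot.read_state(): the state, without advancing time (a new reading comes with each control period).
- cams.snapshot(name): name is "side" or "top"; returns a dict with "color" (420x560x3 uint8, blue, green, red), "fx", "fy", "cx", "cy" (pixels), "k1" (the pictures are not rectified: a ray, as slopes to the right and down, at radius r is drawn at 1 + k1 r^2 times it, then the intrinsics apply), "xyz" and "orientation" of the camera in the world. Camera axes: x right, y down, z forward; pixel columns grow to the right and rows downward; lengths in mm; the calibration is good to about 2 mm. A picture is of the moment at which its call begins. There is no depth.
- robot.hand_in(): hands the job in; it is judged then, once.
Trained networks look in the newest picture that a camera, given by its name, has taken for a name from the list of things; names that differ only in an ending like _2 or _b are one class to them, and where a whole thing is asked for, a point or a joint stands for the part that bears it (a point fixed in the world has none). Each returns a list of dicts, best first, with "conf" (0 to 1); they miss things now and then, are a little off and sometimes report something else, mostly with a low value. They report only what shows in the picture. A call takes as long as a camera call. They do not tell look-alikes from the thing itself.
- cams.recognise(camera, name): "box" ([left, top, width, height] in pixels, round what is visible of it).
- cams.tip_of(camera, name): "centre" ([column, row] in pixels: a listed point, or the origin of a listed thing).
The state is a dict: "t": time; "qpos": joint angles; "joint_velocities": joint speeds; "joint_torque": joint torques, N m; "eef_pos": TCP position; "tool_rot": TCP orientation; "ft_force": force on the tool from outside, world axes, zero at the start; "torque": the same for the moment, N m; "opening": opening from 0.0 (shut) to 1.0 (fully open); "grasp_force": force on a finger pad.
Only numpy, scipy, OpenCV 4.12 (cv2) and the standard library are available. Lean on these libraries where they do the work, as an engineer would, in place of code of your own. Each camera call takes 0.05 s, during which the arm holds its last target. There are 200 camera calls.

## Task

Hold the scoop by its top handle, scoop up the three clay lumps from the tray, then set the loaded scoop level on the bench scale and let go of it for about a second so that it can be weighed. Take it again, this time by its tail handle, tip all three lumps into the round filter pot, and stand the empty scoop level on the scale once more and let go. Do not touch the lumps with the fingers, and leave the blue elbow, the jar and the yellow meter where they are.

Things in the scene. Friction and masses are not known exactly. Their poses are not given: they have to be found in the camera images.
- scoop: aluminium scoop: flat pan 110 mm long (x), 96 mm wide (y), 2 mm floor, 3 mm walls, side walls 40 mm high, back wall 45 mm high; the front (+x) is open, with the 2 mm floor edge as its lip at x = +55 mm, sloping up inside to a 5 mm ridge at x = +33 mm that keeps lumps in. Whole weight about 0.26 kg. Origin at the centre of the pan's underside, z up
- scoop_bail: top handle, part of the scoop: square black bar 14 x 14 mm, 99 mm long along the scoop's y, bridging the pan on a post at either side wall. Origin at the bar's centre, 10 mm behind (-x) and 88 mm above the scoop's origin; axes as the scoop's
- scoop_tail: tail handle, part of the scoop: black bar 16 mm wide (y), 22 mm high (z), 82 mm long along x, sticking out behind the pan's back wall. Origin at the bar's centre, 98 mm behind (-x) and 50 mm above the scoop's origin; axes as the scoop's
- tray: grey open tray fixed to the bench, outside 322 (x) by 122 (y) by 36 mm high, its +x end wall 70 mm high; walls and floor 6 mm: inside 310 x 110 mm (the scoop fits with 7 mm each side). Before the +x end wall a 35 degree ramp rises from the floor at x = +113 mm to z = 35 mm at x = +155 mm, to scoop against. Origin under its centre. Lumps lie in the +x half; the -x half is free
- scale: white bench scale, fixed: body 170 x 160 mm, steel platform 145 x 145 mm with its top 40 mm above the bench. Origin under its centre; the display is on its -x side
- pot: round white filter pot, fixed, open at the top: outside diameter 136 mm at the foot, 156 mm at the rim, wall 4 mm, 90 mm high, inner floor at 6 mm. A short blue outlet stub stands out at its +x side near the foot. Origin under its centre
- scoop_pan (a point): point in the scoop, 20 mm above its origin: a lump within 62 mm of it is in the scoop
- pot_mid (a point): point on the pot's axis, 45 mm above the bench, halfway up its inside
- lump0: faceted lump of fired clay, about 38 mm across and 30 mm tall, 50 g; origin at its centre. One of three alike, lying in the tray's +x half
- lump1: faceted lump of fired clay, about 38 mm across and 30 mm tall, 50 g; origin at its centre. One of three alike, lying in the tray's +x half
- lump2: faceted lump of fired clay, about 38 mm across and 30 mm tall, 50 g; origin at its centre. One of three alike, lying in the tray's +x half
- elbow: blue pipe elbow, two 75 mm legs 42 to 50 mm thick, lying on the bench; leave alone. Origin under its corner
- jar: closed jar, 70 mm diameter, 90 mm high; leave alone. Origin under its centre
- meter: yellow hand meter, 70 x 130 x 32 mm, lying flat; leave alone. Origin under its centre
Mind the look-alikes: they are no part of the job. There is more than one size of the scale; the job needs the smaller. What is shaped like the lump2 but grey is not meant.

How it is judged (in metres and radians):
On the way, in this order (a step that is already met when the one before it is completed fails the run):
1. all three lumps are in the scoop, lifted clear of the tray by its top handle (distance between each of lump0, lump1, lump2 and scoop_pan below 0.062 m and z of scoop in the frame of tray above 0.045 m and contact force between the fingers and scoop_bail above 1 N), for 0.1 s.
2. the loaded scoop, with the three lumps in it, stands level and released on the scale for half a second (distance between each of lump0, lump1, lump2 and scoop_pan below 0.062 m and contact force between scoop and scale above 0.5 N and horizontal distance between scoop and scale below 0.06 m and angle between scoop's own z axis and vertical below 0.1 rad and contact force between the fingers and scoop below 0.2 N and linear speed of scoop below 0.03 m/s), for 0.5 s.
3. the loaded scoop is lifted off the scale by its tail handle (distance between each of lump0, lump1, lump2 and scoop_pan below 0.062 m and z of scoop in the frame of scale above 0.055 m and contact force between the fingers and scoop_tail above 1 N and contact force between the fingers and scoop_bail below 0.2 N), for 0.1 s.
4. all three lumps are in the filter pot (distance between each of lump0, lump1, lump2 and pot_mid below 0.075 m), for 0.2 s.
At the end, for the whole second after the job is handed in: all three lumps lie in the pot (within 75 mm of pot_mid); the empty scoop stands level (within 0.1 rad) and still on the scale, its origin within 60 mm of the scale's centre, released (all of step 4 and contact force between scoop and scale above 0.5 N and horizontal distance between scoop and scale below 0.06 m and angle between scoop's own z axis and vertical below 0.1 rad and contact force between the fingers and scoop below 0.2 N and linear speed of scoop below 0.03 m/s); the robot touches nothing.
It fails at once if the fingers touch a lump (over 1 N) (contact force between the fingers and lump0 above 1 N or contact force between the fingers and lump1 above 1 N or contact force between the fingers and lump2 above 1 N).
It fails at once if the elbow, jar or meter is moved by more than 25 mm (distance of any of elbow, jar, meter from where it was at the start of the episode above 0.025 m).
It also fails if it takes over 72 s, if anything falls off the work surface, if the arm or the gripper's body presses on something with over 40 N, if the wrist force passes 120 N, or if a joint passes its speed limit or range.

## Working session

There is one attempt and no reset: what is moved stays moved. The work goes in short steps, Python scripts to look and compute and a tool call to move; the robot and the scene stay as the last step left them, time stands still between calls to the robot, and variables do not carry over. Pictures are saved under pics/ and viewed, at most 10 in all, crops included, and the job is handed in when it is done.

Besides the shell and the picture viewer there is one more tool, called after "Request:" in YAML: its name, and indented under it one key for each argument. send_rows: Moves the arm, as the interface text tells. Its arguments: {"type":"object","properties":{"series":{"type":"array"},"newtons":{"type":"number"}},"required":["series"]}

```bash
mkdir -p pics
cat > h.py <<'E'
from cell import robot, cams
import numpy as np, cv2
from scipy.spatial.transform import Rotation as R
def snap(n,f=None):
    s=cams.snapshot(n)
    if f: cv2.imwrite('pics/'+f,s['color'])
    return s
def cR(s): return R.from_euler('xyz',s['orientation']).as_matrix()
def ray(s,p):
    d=np.array([(p[0]-s['cx'])/s['fx'],(p[1]-s['cy'])/s['fy']]);u=d.copy()
    for _ in range(20): u=d/(1+s['k1']*(u@u))
    v=cR(s)@np.array([u[0],u[1],1]);return np.array(s['xyz'],float),v/np.linalg.norm(v)
def onz(s,p,z):
    o,v=ray(s,p);return o+v*(z-o[2])/v[2]
def tri(s1,p1,s2,p2):
    o1,v1=ray(s1,p1);o2,v2=ray(s2,p2)
    t=np.linalg.lstsq(np.c_[v1,-v2],o2-o1,rcond=None)[0]
    a,b=o1+v1*t[0],o2+v2*t[1];return (a+b)/2,np.linalg.norm(a-b)
def proj(s,P):
    c=cR(s).T@(np.array(P,float)-np.array(s['xyz']));u=c[:2]/c[2];u=u*(1+s['k1']*(u@u))
    return np.array([u[0]*s['fx']+s['cx'],u[1]*s['fy']+s['cy']])
E
python3 - <<'E'
from h import *
np.set_printoptions(precision=1,suppress=True)
S={n:snap(n,n+'0.png') for n in('side','top')}
for n,s in S.items(): print(n,s['xyz'],s['orientation'],s['fx'],s['k1'])
for n in ('scoop','scoop_bail','scoop_tail','tray','scale','pot','lump0','elbow','jar','meter'):
    for c in S:
        print(n,c,[(np.round(d['centre']).tolist(),round(d['conf'],2),onz(S[c],d['centre'],0)[:2].round().tolist()) for d in cams.tip_of(c,n)][:6])
print(robot.read_state())
E
```

```text
side [287.6 721.9 856.3] [-2.4  0.  -2.9] 425.6957220830326 0.007597292035792755
top [ 341.3  -19.9 1320.3] [-3.1  0.  -1.6] 505.1525903011105 -0.1362081564771283
scoop side [([276.0, 313.0], 0.79, [414.0, 247.0])]
scoop top []
scoop_bail side [([275.0, 290.0], 0.87, [430.0, 188.0])]
scoop_bail top [([174.0, 222.0], 0.63, [418.0, 259.0])]
scoop_tail side [([270.0, 341.0], 0.97, [410.0, 316.0])]
scoop_tail top [([143.0, 225.0], 0.83, [412.0, 344.0]), ([192.0, 158.0], 0.31, [591.0, 211.0])]
tray side [([197.0, 292.0], 0.83, [607.0, 233.0]), ([271.0, 337.0], 0.23, [410.0, 305.0])]
tray top [([188.0, 151.0], 0.87, [608.0, 224.0])]
scale side [([386.0, 373.0], 0.74, [164.0, 331.0]), ([286.0, 205.0], 0.72, [463.0, -90.0])]
scale top [([148.0, 317.0], 0.97, [171.0, 332.0]), ([304.0, 207.0], 0.74, [454.0, -84.0]), ([182.0, 221.0], 0.3, [421.0, 239.0])]
pot side [([268.0, 143.0], 0.63, [581.0, -348.0])]
pot top [([396.0, 162.0], 0.9, [569.0, -332.0])]
lump0 side [([198.0, 253.0], 0.7, [645.0, 123.0]), ([210.0, 276.0], 0.51, [592.0, 184.0]), ([222.0, 263.0], 0.49, [577.0, 142.0]), ([152.0, 266
[... 227 characters left out ...]
 0.96, [745.0, -12.0])]
elbow top []
jar side [([332.0, 147.0], 0.61, [377.0, -376.0])]
jar top [([412.0, 234.0], 0.81, [378.0, -367.0]), ([193.0, 159.0], 0.48, [586.0, 208.0])]
meter side [([207.0, 160.0], 0.76, [746.0, -229.0])]
meter top [([355.0, 100.0], 0.93, [742.0, -227.0])]
{'t': 1.1, 'qpos': array([ 1.1,  0.6, -0. ,  1.4,  0. ,  1.1, -0. ]), 'joint_velocities': array([ 0.,  0.,  0.,  0., -0.,  0., -0.]), 'joint_torque': array([ -0. , -45.9,   0.2, -16.6,  -0.1,   0. ,   0. ]), 'eef_pos': array([ 276.8, -588.1,  218.6]), 'tool_rot': array([-3.1, -0. ,  0.4]), 'ft_force': array([-0.1, -0.6,  0.1]), 'torque': array([-0. , -0.1,  0. ]), 'grasp_force': 0.0, 'opening': 1.0002059007284883}
```

View images.

View pics/side0.png

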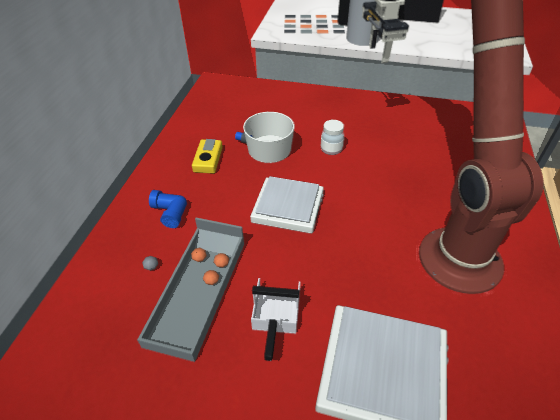

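View pics/top0.png

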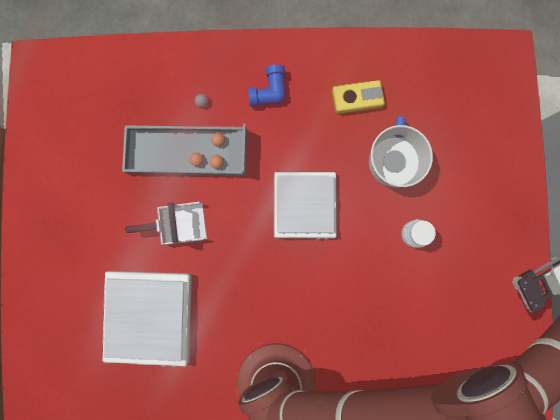

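Run:
```python
import cv2
a=cv2.imread('pics/top0.png')[115:255,115:345]; cv2.imwrite('pics/c1.png',cv2.resize(a,None,fx=3.4,fy=3.4,interpolation=cv2.INTER_CUBIC))
a=cv2.imread('pics/side0.png')[165:365,135:335]; cv2.imwrite('pics/c2.png',cv2.resize(a,None,fx=3,fy=3,interpolation=cv2.INTER_CUBIC))
```

```text
(no output)
```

View pics/c1.png

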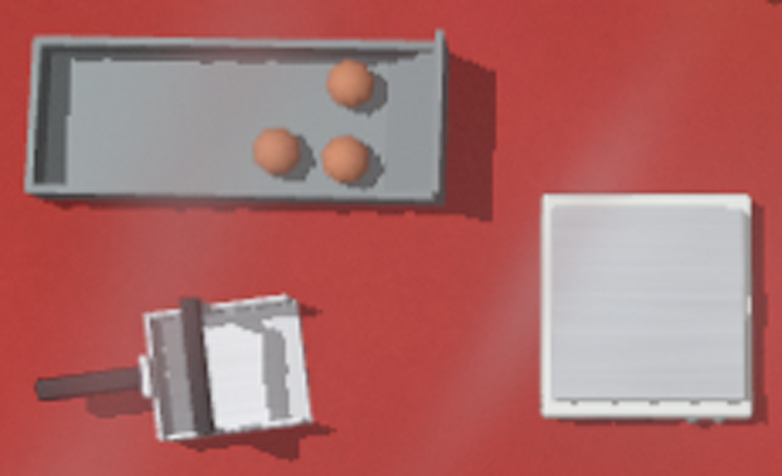

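View pics/c2.png

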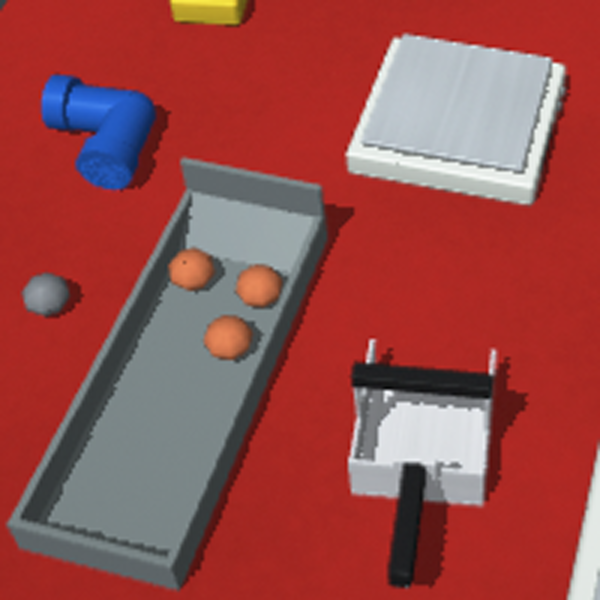

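```bash
cat >> h.py <<'E'
from scipy.optimize import least_squares
def fit(obs,x0,free=True):
    # obs: (cam snapshot, pixel, model point); x=[x,y,z,yaw]
    def f(x):
        Rm=R.from_euler('z',x[3]).as_matrix()
        return np.concatenate([proj(s,Rm@np.array(m)+x[:3])-p for s,p,m in obs])
    return least_squares(f,x0,loss='soft_l1')
E
python3 - <<'E'
from h import *
np.set_printoptions(precision=3,suppress=True)
S={n:snap(n) for n in('side','top')}
import json
T,D=S['top'],S['side']
a=lambda u,v:(T,np.array([115+(u+.5)/3.4-.5,115+(v+.5)/3.4-.5]))
b=lambda u,v:(D,np.array([135+(u+.5)/3-.5,165+(v+.5)/3-.5]))
def go(n,o,x0):
    o=[(*q,m) for q,m in o]; r=fit(o,x0); print(n,r.x[:3].round(1),r.x[3].round(4),'res',np.abs(r.fun).reshape(-1,2).max(1).round(1))
go('tray',[(a(33,38),(-161,61,36)),(a(25,192),(-161,-61,36)),(a(440,30),(161,61,70)),(a(443,203),(161,-61,70)),
 (b(10,522),(-161,61,36)),(b(178,566),(-161,-61,36)),(b(180,588),(-161,-61,0)),(b(183,160),(161,61,70)),(b(322,187),(161,-61,70)),(b(18,548),(-161,61,0))],[608,230,0,-1.57])
go('scoop',[(a(290,296),(55,48,40)),(a(146,314),(-55,48,45)),(a(160,438),(-55,-48,45)),(a(197,366),(-10,0,95)),(a(37,388),(-139,0,61)),
 (b(355,365),(-17,49.5,95)),(b(491,374),(-17,-49.5,95)),(b(354,386),(-17,49.5,81)),(b(492,397),(-17,-49.5,81)),(b(400,577),(-139,0,50)),(b(350,494),(-55,48,0)),(b(483,505),(-55,-48,0))],[420,240,0,-1.5])
go('scale',[(a(552,205),(72.5,72.5,40)),(a(746,207),(72.5,-72.5,40)),(a(748,400),(-72.5,-72.5,40)),(a(550,402),(-72.5,72.5,40)),
 (b(551,58),(-72.5,-72.5,40)),(b(525,168),(-72.5,72.5,40)),(b(362,143),(72.5,72.5,40)),(b(400,36),(72.5,-72.5,40))],[454,-84,0,0])
t=lambda u,v:(T,np.array([u,v])); d=lambda u,v:(D,np.array([u,v]))
print('pot rim',onz(T,(401.5,157.5),90),onz(D,(269,129.5),90),tri(T,(401.5,157.5),D,(269,129.5)))
for p,q in zip([(350,83),(277,151),(346,160)],[(191,270),(229,338),(259,286)]): print('lump',*tri(*a(*p),*b(*q)), onz(*a(*p),21))
s=robot.read_state();print(s['t'],s['eef_pos'],s['tool_rot'],s['qpos'])
E
```

```text
tray [607.3 228.1  -2.8] -1.6091 res [0.3 0.2 1.  3.1 0.7 1.5 0.6 0.8 0.6 1.3]
scoop [414.8 233.6  -0.9] -1.4629 res [0.2 0.2 0.6 0.2 0.4 2.8 4.2 0.5 0.2 0.3 1.6 0.8]
scale [458.2 -85.6  -6.3] -0.0072 res [1.2 0.8 0.3 1.1 0.2 0.7 0.2 0.7]
pot rim [ 564.661 -324.271   90.   ] [ 562.99 -302.27   90.  ] (array([ 569.255, -329.129,   69.884]), np.float64(1.8787403179624735))
lump [635.334 141.072  17.539] 0.07789820365512569 [634.514 140.634  21.   ]
lump [582.913 197.927  17.172] 0.4365798265216984 [582.42  197.339  21.   ]
lump [575.223 144.452  17.299] 0.6793001855916481 [574.221 143.911  21.   ]
1.2 [ 276.705 -588.112  218.614] [-3.141  0.     0.44 ] [ 1.105  0.615 -0.013  1.423  0.008  1.103 -0.04 ]
```

```bash
cat >> h.py <<'E'
import json,os
def log():
    s=robot.read_state()
    open('log.jsonl','a').write(json.dumps([list(map(float,s['qpos'])),list(map(float,s['eef_pos'])),list(map(float,s['tool_rot']))])+'\n')
    return s
def Rd(psi): return R.from_euler('xyz',[np.pi,0,psi])
def to(*ts,P0=None):
    """targets (pos, Rotation) -> tool-frame rows from current measured pose (or P0)"""
    s=log(); p0,r0=(s['eef_pos'],R.from_euler('xyz',s['tool_rot'])) if P0 is None else P0
    print('t',round(s['t'],2),'eef',np.round(s['eef_pos'],1),'rot',np.round(s['tool_rot'],3),'q',np.round(s['qpos'],2),'F',np.round(s['ft_force'],1),'open',round(s['opening'],3),'grip',round(s['grasp_force'],1))
    for p,r in ts: print(np.round(r0.inv().apply(np.array(p)-p0),1).tolist(),np.round((r0.inv()*r).as_rotvec(),3).tolist())
E
python3 - <<'E'
from h import *
to(([480,-170,260],Rd(1.6)),([440,230,180],Rd(3.25)),([413.7,243.5,130],Rd(3.25)),([413.7,243.5,69],Rd(3.25)))
E
```

```text
t 1.2 eef [ 276.7 -588.1  218.6] rot [-3.141  0.     0.44 ] q [ 1.1   0.61 -0.01  1.42  0.01  1.1  -0.04] F [0.3 0.3 0.1] open 0.997 grip 0.0
[362.0, -291.8, -41.3] [-0.0, -0.0, -1.16]
[496.1, -670.7, 38.7] [-0.0, -0.0, -2.81]
[478.0, -694.1, 88.7] [-0.0, -0.0, -2.81]
[478.0, -694.1, 149.7] [-0.0, -0.0, -2.81]
```

Request:
send_rows:
  series:
    - [[362,-292,-41],[0,0,-1.16],0]
    - [[362,-292,-41],[0,0,-1.16],0]
    - [[362,-292,-41],[0,0,-1.16],0]
    - [[362,-292,-41],[0,0,-1.16],0]
    - [[362,-292,-41],[0,0,-1.16],0]
    - [[362,-292,-41],[0,0,-1.4],0]
    - [[430,-480,-10],[0,0,-1.6],0]
    - [[430,-480,-10],[0,0,-1.8],0]
    - [[430,-480,-10],[0,0,-1.9],0]
    - [[496,-671,39],[0,0,-2.1],0]

```text
t: 2.45
eef_pos: [452.2, -2.4, 225.3]
tool_rot: [3.139, 0.002, 2.32]
ft_force: [0.4, 0.5, 0.7]
opening: 0.999
grasp_force: 0.0
```

Run:
```python
from h import *
to(([413.7,243.5,140],Rd(3.25)),([413.7,243.5,69],Rd(3.25)))
```

```text
t 2.45 eef [452.2  -2.4 225.3] rot [3.139e+00 2.000e-03 2.320e+00] q [ 0.42  0.35 -0.62  1.95  0.26  0.92  0.42] F [0.4 0.5 0.7] open 0.999 grip 0.0
[206.4, 139.2, 85.2] [0.001, 0.003, -0.93]
[206.5, 139.0, 156.2] [0.001, 0.003, -0.93]
```

Request:
send_rows:
  series:
    - [[206,139,85],[0,0,-0.93],0]
    - [[206,139,85],[0,0,-0.93],0]
    - [[206,139,85],[0,0,-0.93],0]
    - [[206,139,85],[0,0,-0.93],0]
    - [[206,139,85],[0,0,-0.93],0]
    - [[206,139,85],[0,0,-0.93],0]
    - [[206,139,85],[0,0,-0.93],0]

```text
t: 3.32
eef_pos: [414.6, 240.0, 139.8]
tool_rot: [-3.141, 0.0, -3.043]
ft_force: [-0.1, 0.3, -0.1]
opening: 0.999
grasp_force: 0.0
```

Run:
```python
from h import *
to(([413.7,243.5,69],Rd(3.25)))
snap('side','s1.png');
a=cv2.imread('pics/s1.png')[190:380,180:380]; cv2.imwrite('pics/c3.png',cv2.resize(a,None,fx=3,fy=3,interpolation=cv2.INTER_CUBIC))
```

```text
t 3.33 eef [414.6 240.  139.8] rot [-3.141  0.    -3.043] q [-0.04  0.57 -0.79  1.99  0.56  0.81  0.52] F [-0.1  0.3 -0.1] open 0.999 grip 0.0
[0.6, 3.7, 70.8] [-0.001, 0.0, -0.01]
```

View pics/c3.png

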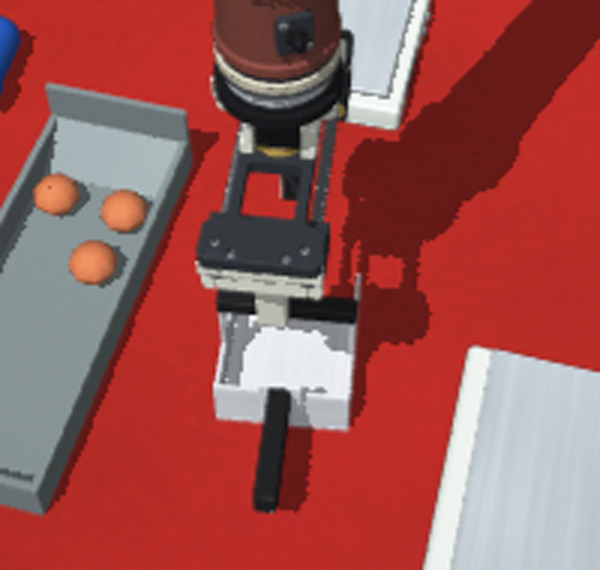

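Request:
send_rows:
  series:
    - [[0.5,3.5,35],[0,0,-0.01],0]
    - [[0.5,3.5,71],[0,0,-0.01],0]
    - [[0.5,3.5,71],[0,0,-0.01],0]
    - [[0.5,3.5,71],[0,0,-0.01],0.5]
    - [[0.5,3.5,71],[0,0,-0.01],1]
    - [[0.5,3.5,71],[0,0,-0.01],1]
    - [[0.5,3.5,71],[0,0,-0.01],1]
    - [[0.5,3.5,71],[0,0,-0.01],1]
  newtons: 55

```text
t: 4.38
eef_pos: [413.2, 244.7, 68.9]
tool_rot: [3.141, 0.0, -3.028]
ft_force: [-0.5, -0.4, -0.3]
opening: 0.512
grasp_force: 0.0
```

Run:
```python
from h import *
to(([413.7,243.5,140],Rd(3.25)))
# kinematic guess fit
L=[json.loads(l) for l in open('log.jsonl')]
def fk(q,p):
    z=lambda a:R.from_euler('z',a); y=lambda a:R.from_euler('y',a)
    r=z(p[6]-q[0])*y(q[1]); P=np.array([0,0,p[0]])+r.apply([0,0,p[1]])
    r=r*z(p[4]*q[2])*y(q[3]); P=P+r.apply([0,0,p[2]])
    r=r*z(p[5]*q[4])*y(q[5]); P=P+r.apply([0,0,p[3]])
    return P,r
for s3 in(-1,1):
  for s5 in (-1,1):
    f=lambda p:np.concatenate([fk(q,[*p[:4],s3,s5,0])[0]-P for q,P,_ in L])
    r=least_squares(f,[340,420,450,300]);print(s3,s5,r.x.round(1),np.abs(r.fun).max().round(2))
```

```text
t 4.38 eef [413.2 244.7  68.9] rot [ 3.141  0.    -3.028] q [-0.13  0.67 -0.68  2.05  0.7   0.66  0.41] F [-0.5 -0.4 -0.3] open 0.512 grip 0.0
[-0.4, -1.2, -71.2] [0.0, 0.0, 0.005]
-1 -1 [1765.   579.   346.8 1870.7] 16.34
-1 1 [-91.3 550.2 365.9 -26.5] 16.56
1 -1 [-567.6  565.3  140.4 -412.7] 186.68
1 1 [24638.8  1014.4  -155.5 25431. ] 193.31
```

Request:
send_rows:
  series:
    - [[0,0,0],[0,0,0],1]
    - [[0,0,0],[0,0,0],1]
    - [[0,0,0],[0,0,0],1]
    - [[0,0,0],[0,0,0],1]
    - [[0,0,0],[0,0,0],1]
    - [[0,0,0],[0,0,0],1]
  newtons: 55

```text
t: 5.12
eef_pos: [413.1, 245.1, 68.7]
tool_rot: [3.141, 0.0, -3.028]
ft_force: [-0.5, 1.6, -0.7]
opening: 0.144
grasp_force: 55.0
```

Run:
```python
from h import *
c,s=np.cos(-1.609),np.sin(-1.609)
tx=np.array([c,s,0]);ty=np.array([-s,c,0]);T0=np.array([607.3,228.1,0])
# scoop origin at tray x=-95 -> TCP = origin -10*tx, z 69+
g=lambda X,Y,z:T0+tx*(X-10)+ty*Y+[0,0,69+z]
to((g(-85,0,60),Rd(-1.609+1.5*np.pi)),(g(-85,0,10),Rd(-1.609+1.5*np.pi)),([413,244.5,130],Rd(3.25)))
```

```text
t 5.12 eef [413.1 245.1  68.7] rot [ 3.141  0.    -3.028] q [-0.13  0.67 -0.68  2.05  0.7   0.66  0.41] F [-0.5  1.6 -0.7] open 0.144 grip 55.0
[-205.4, 55.1, -60.2] [0.001, 0.0, 0.152]
[-205.4, 55.0, -10.2] [0.001, 0.0, 0.152]
[0.2, -0.5, -61.3] [0.001, 0.0, 0.005]
```

Request:
send_rows:
  series:
    - [[0,0,-35],[0,0,0],1]
    - [[0,0,-70],[0,0,0],1]
    - [[-50,12,-70],[0,0,0.04],1]
    - [[-100,27,-70],[0,0,0.08],1]
    - [[-150,40,-68],[0,0,0.12],1]
    - [[-205,55,-60],[0,0,0.152],1]
    - [[-205,55,-60],[0,0,0.152],1]
    - [[-205,55,-60],[0,0,0.152],1]
    - [[-205,55,-60],[0,0,0.152],1]

```text
t: 6.25
eef_pos: [609.1, 322.1, 128.8]
tool_rot: [-3.141, -0.001, 3.104]
ft_force: [0.2, 0.3, -2.5]
opening: 0.147
grasp_force: 55.0
```

```bash
cat >> h.py <<'E'
c_,s_=np.cos(-1.609),np.sin(-1.609)
tx=np.array([c_,s_,0]);ty=np.array([-s_,c_,0]);T0=np.array([607.3,228.1,0])
g=lambda X,Y,z:T0+tx*(X-10)+ty*Y+[0,0,69+z]
RT=Rd(-1.609+1.5*np.pi)
E
python3 - <<'E'
from h import *
to((g(-85,0,60),RT),(g(-85,0,10),RT))
T,D=snap('top','t2.png'),snap('side','s2.png')
a=T['color'][110:190,110:260];b=D['color'][190:370,120:300]
a=cv2.resize(a,None,fx=4,fy=4,interpolation=cv2.INTER_CUBIC);b=cv2.resize(b,(600,600),interpolation=cv2.INTER_CUBIC)
cv2.imwrite('pics/c4.png',a);cv2.imwrite('pics/c5.png',b)
E
```

```text
t 6.25 eef [609.1 322.1 128.8] rot [-3.141e+00 -1.000e-03  3.104e+00] q [-0.17  0.85 -0.69  1.38  0.57  1.11  0.59] F [ 0.2  0.3 -2.5] open 0.147 grip 55.0
[-1.8, 1.0, -0.2] [-0.001, -0.001, 0.001]
[-1.8, 1.0, 49.8] [-0.001, -0.001, 0.001]
```

View pics/c5.png

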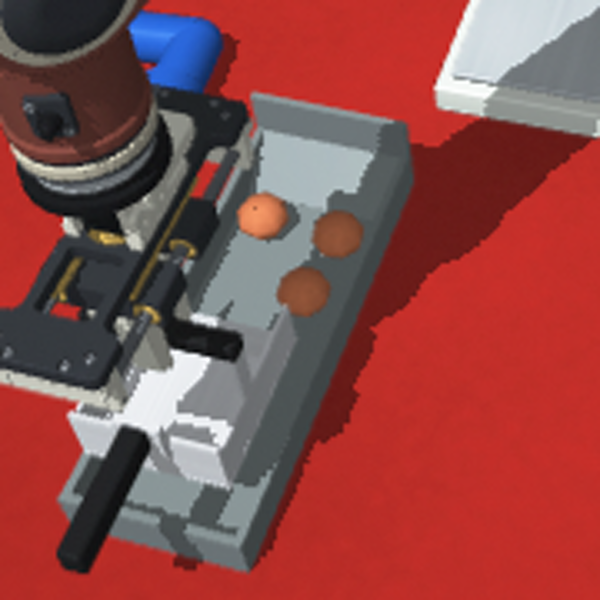

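Run:
```python
from h import *
np.set_printoptions(precision=1,suppress=True)
T,D=snap('top'),snap('side')
s=robot.read_state()
O=s['eef_pos']+tx*10-[0,0,69]; 
print('tray coords of scoop',(O-T0)@tx,(O-T0)@ty)
for m in [(-139,0,61),(-55,-48,0),(-55,48,45),(-17,-49.5,95),(-17,-49.5,81),(55,-48,40)]:
    P=O+tx*m[0]+ty*m[1]+[0,0,m[2]]; print(m,'c5',(proj(D,P)-[120,190])*600/180,'c4',(proj(T,P)-[110,110])*4)
for m in [(-161,61,36),(-161,-61,36),(161,61,70),(161,-61,70),(113,-55,6),(113,55,6),(155,-55,35),(155,55,35)]:
    P=T0+tx*m[0]+ty*m[1]+[0,0,m[2]]; print('tray',m,'c5',(proj(D,P)-[120,190])*600/180,'c4',(proj(T,P)-[110,110])*4)
```

```text
tray coords of scoop -84.1969492953819 -0.7304155441189293
(-139, 0, 61) c5 [ 65.9 552.9] c4 [-87.2 125.5]
(-55, -48, 0) c5 [229.9 486.9] c4 [ 69.3 220.2]
(-55, 48, 45) c5 [ 67.  413.1] c4 [56.6 56.6]
(-17, -49.5, 95) c5 [231.6 349.6] c4 [ 83.8 196.8]
(-17, -49.5, 81) c5 [235.6 362.7] c4 [ 90.6 200.9]
(55, -48, 40) c5 [289.1 301.3] c4 [223.9 211.8]
tray (-161, 61, 36) c5 [ 57.8 495.6] c4 [57.5 61.9]
tray (-161, -61, 36) c5 [240.8 543.1] c4 [ 46.9 244.5]
tray (161, 61, 70) c5 [252.6  88. ] c4 [539.8  54.1]
tray (161, -61, 70) c5 [406.5 118.6] c4 [534.3 244.4]
tray (113, -55, 6) c5 [384.9 220.2] c4 [468.9 249.2]
tray (113, 55, 6) c5 [248.3 191.1] c4 [474.3  85.7]
tray (155, -55, 35) c5 [399.9 153.6] c4 [529.2 243.5]
tray (155, 55, 35) c5 [263.9 125.9] c4 [534.1  76.3]
```

View pics/c4.png

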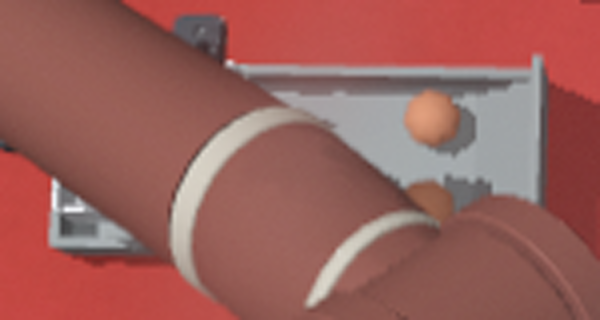

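Request:
send_rows:
  series:
    - [[-1.5,0.5,30],[0,0,0],1]
    - [[-1.5,0.5,50],[0,0,0],1]
    - [[-1.5,0.5,53],[0,0,0],1]
    - [[-1.5,0.5,53],[0,0,0],1]
  newtons: 60

```text
t: 6.95
eef_pos: [612.1, 323.0, 75.9]
tool_rot: [3.141, -0.0, 3.103]
ft_force: [0.8, 0.9, -2.7]
opening: 0.145
grasp_force: 60.0
```

Run:
```python
from h import *
to((g(-40,0,6.5),RT),(g(0,0,6.5),RT),(g(50,0,6.5),RT))
```

```text
t 6.95 eef [612.1 323.   75.9] rot [ 3.141 -0.     3.103] q [-0.18  0.91 -0.66  1.42  0.61  1.02  0.56] F [ 0.8  0.9 -2.7] open 0.145 grip 60.0
[1.1, -45.1, 0.4] [0.0, -0.0, -0.001]
[1.1, -85.1, 0.4] [0.0, -0.0, -0.001]
[1.1, -135.1, 0.4] [0.0, -0.0, -0.001]
```

Request:
send_rows:
  series:
    - [[1,-15,0.8],[0,0,0],1]
    - [[1,-32,0.8],[0,0,0],1]
    - [[1,-50,0.8],[0,0,0],1]
    - [[1,-68,0.8],[0,0,0],1]
    - [[1,-86,0.8],[0,0,0],1]
    - [[1,-102,0.8],[0,0,0],1]
    - [[1,-116,0.8],[0,0,0],1]
    - [[1,-128,0.8],[0,0,0],1]
    - [[1,-135,0.8],[0,0,0],1]
    - [[1,-135,0.8],[0,0,0],1]

```text
t: 8.2
eef_pos: [605.5, 193.2, 76.6]
tool_rot: [3.132, 0.001, 3.103]
ft_force: [0.0, 4.8, -0.8]
opening: 0.147
grasp_force: 60.1
```

```bash
cat >> h.py <<'E'
def scene(name,boxes):
    ims=[]
    for c,(l,t,w,h) in boxes.items():
        s=snap(c); k=min(560/h,390/w); ims.append(cv2.resize(s['color'][t:t+h,l:l+w],None,fx=k,fy=k,interpolation=cv2.INTER_CUBIC))
    H=max(i.shape[0] for i in ims); ims=[cv2.copyMakeBorder(i,0,H-i.shape[0],0,5,0) for i in ims]
    cv2.imwrite('pics/'+name,np.hstack(ims))
def tips(n='lump0'):
    for c in('side','top'): print(c,[(np.round(d['centre'],0).tolist(),round(d['conf'],2)) for d in cams.tip_of(c,n)])
E
python3 - <<'E'
from h import *
to((g(50,0,6.5),RT))
scene('d1.png',{'side':(130,200,150,150),'top':(110,110,150,90)}); tips()
E
```

```text
t 8.2 eef [605.5 193.2  76.6] rot [3.132e+00 1.000e-03 3.103e+00] q [ 0.04  0.84 -0.68  1.61  0.62  0.92  0.67] F [ 0.   4.8 -0.8] open 0.147 grip 60.1
[-0.5, -5.0, 1.1] [0.01, 0.001, -0.0]
side [([212.0, 252.0], 0.54), ([228.0, 250.0], 0.51), ([203.0, 247.0], 0.43)]
top [([200.0, 100.0], 0.42)]
```

View pics/d1.png

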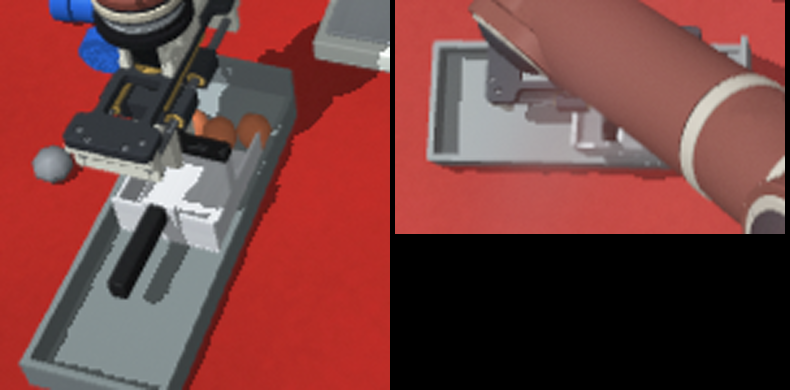

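```bash
cat >> h.py <<'E'
def lipT(xl,zl,th,Y=0,yaw=0):
    p=T0+tx*(xl-65*np.cos(th)-68.7*np.sin(th))+ty*Y+[0,0,zl-65*np.sin(th)+68.7*np.cos(th)]
    return p,R.from_rotvec(-ty*th)*R.from_rotvec([0,0,yaw])*RT
E
python3 - <<'E'
from h import *
np.set_printoptions(precision=1,suppress=True)
r0=R.from_euler('xyz',[np.pi,0,3.103]);P0=(np.array([612.1,323,75.9])+r0.apply([1,-135,.8]),r0)
print(P0[0])
to(*[lipT(*a) for a in [(112,6.5,0),(118,10.5,.03),(125,15.5,.08),(132,21,.13),(140,26,.178),(146,31,.225),(152,35,.26)]],P0=P0)
D=snap('side')
for p in[(203,247),(212,252),(228,250)]:
    P=onz(D,p,22)-T0;print(P@tx,P@ty)
E
```

```text
[605.9 188.1  75.1]
t 8.4 eef [605.3 193.4  76.4] rot [3.1 0.  3.1] q [ 0.   0.8 -0.7  1.6  0.6  0.9  0.7] F [-0.1  6.  -0.3] open 0.146 grip 60.1
[0.1, -7.0, -0.1] [0.0, 0.0, -0.0]
[0.1, -11.0, -2.1] [0.03, -0.0, -0.0]
[0.1, -14.7, -3.7] [0.08, -0.0, -0.0]
[0.1, -18.7, -5.6] [0.13, -0.0, -0.0]
[0.1, -23.9, -7.0] [0.178, -0.0, -0.0]
[0.1, -27.3, -8.4] [0.225, -0.0, -0.0]
[0.1, -31.5, -9.6] [0.26, -0.0, -0.0]
108.16303892669545 27.412227810340237
99.07411087823222 -0.09552374079347015
114.93034522290576 -36.24464238726026
```

Request:
send_rows:
  series:
    - [[0,-4,0],[0,0,0],1]
    - [[0,-7,0],[0,0,0],1]
    - [[0,-11,-2],[0.03,0,0],1]
    - [[0,-15,-3.7],[0.08,0,0],1]
    - [[0,-19,-5.6],[0.13,0,0],1]
    - [[0,-24,-7],[0.18,0,0],1]
    - [[0,-28,-8.4],[0.225,0,0],1]
    - [[0,-32,-9.6],[0.26,0,0],1]
    - [[0,-34,-9.6],[0.26,0,0],1]

```text
t: 9.57
eef_pos: [604.4, 155.1, 84.3]
tool_rot: [-2.882, -0.0, 3.104]
ft_force: [-0.5, 4.9, -1.9]
opening: 0.143
grasp_force: 60.0
```

Run:
```python
from h import *
np.set_printoptions(precision=1,suppress=True)
r0=R.from_euler('xyz',[np.pi,0,3.103]);P1=(np.array([605.9,188.1,75.1])+r0.apply([0,-34,-9.6]),r0*R.from_rotvec([.26,0,0]))
to(*[lipT(*a) for a in [(152,35,.26),(152,43,.33),(152,51,.41),(151,59,.48),(150,66,.55)]],P0=P1)
s=robot.read_state(); print('tray xz of TCP',(s['eef_pos']-T0)@tx, 'cmd want',(lipT(152,35,.26)[0]-T0)@tx)
scene('d2.png',{'side':(130,190,150,150),'top':(150,100,120,80)}); tips()
```

```text
t 9.57 eef [604.4 155.1  84.3] rot [-2.9 -0.   3.1] q [-0.1  0.8 -0.6  1.6  0.7  1.1  0.6] F [-0.5  4.9 -1.9] open 0.143 grip 60.0
[0.1, 2.4, -0.6] [-0.0, -0.0, -0.0]
[0.1, 5.0, -3.6] [0.07, -0.0, -0.0]
[0.1, 7.8, -5.6] [0.15, -0.0, -0.0]
[0.1, 10.6, -8.2] [0.22, -0.0, -0.0]
[0.1, 13.3, -9.6] [0.29, -0.0, -0.0]
tray xz of TCP 73.05892619292482 cmd want 71.5232175062656
side [([151.0, 264.0], 0.53), ([220.0, 233.0], 0.52), ([209.0, 230.0], 0.42), ([200.0, 256.0], 0.42)]
top [([231.0, 138.0], 0.71), ([231.0, 155.0], 0.63)]
```

View pics/d2.png

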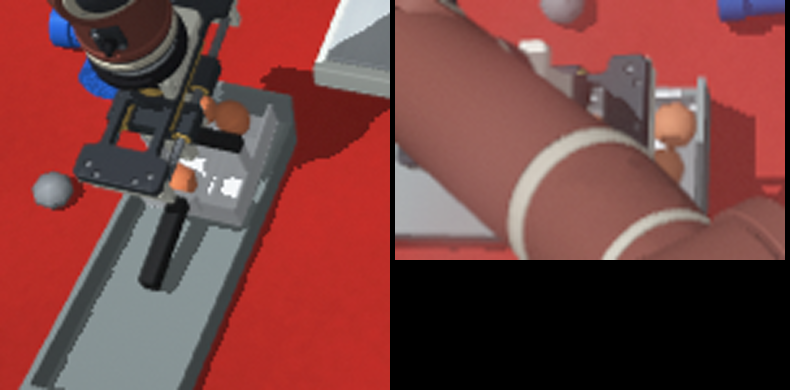

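Request:
send_rows:
  series:
    - [[0,5,-3.6],[0.07,0,0],1]
    - [[0,8,-5.6],[0.15,0,0],1]
    - [[0,10.6,-8.2],[0.22,0,0],1]
    - [[0,13.3,-9.6],[0.29,0,0],1]
    - [[0,13.3,-9.6],[0.29,0,0],1]
    - [[0,13.3,-9.6],[0.29,0,0],1]

```text
t: 10.52
eef_pos: [606.4, 168.5, 92.4]
tool_rot: [-2.591, 0.003, 3.101]
ft_force: [-0.5, -2.4, 4.7]
opening: 0.149
grasp_force: 60.0
```

```bash
cat >> h.py <<'E'
def where(off=np.array([-10,0,68.7]),n='lump0',grip='bail'):
    """network lump detections by two views -> scoop frame, via camera ray closest to expected height"""
    s=robot.read_state(); r=R.from_euler('xyz',s['tool_rot'])
    # scoop axes from tool (bail grip): x=-ytool, y=-xtool, z=-ztool
    M=r.as_matrix(); A=np.c_[-M[:,1],-M[:,0],-M[:,2]] if grip=='bail' else None
    O=s['eef_pos']-A@off
    for c in('side','top'):
        k=snap(c)
        for d in cams.tip_of(c,n):
            o,v=ray(k,d['centre']); o2,v2=A.T@(o-O),A.T@v
            P=o2+v2*(20-o2[2])/v2[2]; print(c,np.round(d['centre']).tolist(),round(d['conf'],2),'scoop',P.round(0).tolist(),'dist pan',round(float(np.linalg.norm(P-[0,0,20]))))
E
python3 - <<'E'
from h import *
to(); where()
E
```

```text
t 10.53 eef [606.4 168.5  92.4] rot [-2.591e+00  3.000e-03  3.101e+00] q [-0.3   0.91 -0.44  1.42  0.78  1.37  0.52] F [-0.5 -2.4  4.7] open 0.149 grip 60.0
side [152.0, 266.0] 0.74 scoop [-79.0, 127.0, 20.0] dist pan 150
side [208.0, 260.0] 0.61 scoop [-36.0, -9.0, 20.0] dist pan 37
side [191.0, 256.0] 0.5 scoop [-35.0, 37.0, 20.0] dist pan 50
top [202.0, 100.0] 0.71 scoop [-63.0, 133.0, 20.0] dist pan 148
top [208.0, 138.0] 0.58 scoop [-36.0, 27.0, 20.0] dist pan 45
top [207.0, 153.0] 0.56 scoop [-37.0, -11.0, 20.0] dist pan 39
top [218.0, 138.0] 0.46 scoop [-3.0, 23.0, 20.0] dist pan 24
```

Run:
```python
from h import *
s=robot.read_state();p=s['eef_pos'];r=R.from_euler('xyz',s['tool_rot'])
to((p-tx*12+[0,0,20],r),(p-tx*15+[0,0,110],r),(p+[0,0,110],R.from_rotvec(-ty*.25)*RT),(p+[0,0,110],R.from_rotvec(-ty*.05)*RT))
L=[json.loads(l) for l in open('log.jsonl')]
def fk(q,p):
    z=lambda a:R.from_euler('z',a); y=lambda a:R.from_euler('y',a)
    r=z(-q[0])*y(q[1]); P=z(-q[0]).apply([p[4],0,p[0]])+r.apply([p[5],0,p[1]])
    r=r*z(-q[2])*y(q[3]); P=P+r.apply([p[6],0,p[2]])
    r=r*z(p[8]*q[4])*y(q[5]); P=P+r.apply([p[7],0,p[3]])
    return P,r
for s5 in(-1,1):
    f=lambda p:np.concatenate([np.r_[fk(q,[*p,s5])[0]-P,100*(fk(q,[*p,s5])[1].apply([0,0,1])-R.from_euler('xyz',e).apply([0,0,1]))] for q,P,e in L])
    r=least_squares(f,[340,420,450,300,0,0,0,0]);print(s5,r.x.round(1),np.abs(r.fun).reshape(-1,6).max(0).round(2))
```

```text
t 10.72 eef [606.2 168.   92. ] rot [-2.591e+00  3.000e-03  3.101e+00] q [-0.3   0.91 -0.44  1.42  0.78  1.37  0.52] F [ 0.8 -2.2  5.3] open 0.144 grip 60.0
[-0.0, -0.2, -23.3] [0.0, 0.0, 0.0]
[-0.3, -44.8, -101.6] [0.0, 0.0, 0.0]
[-0.3, -57.6, -93.7] [-0.301, 0.002, -0.003]
[-0.3, -57.6, -93.7] [-0.501, 0.002, -0.003]
-1 [258.  560.3 362.9 332.   10.2   6.8   3.7  15.5] [17.43 13.25  5.79  0.    0.    0.  ]
1 [-16.9 417.2 445.7 -90.3  27.2  82.  -77.6 147.1] [ 30.33 109.12  18.85  71.87 107.84  47.3 ]
```

Request:
send_rows:
  series:
    - [[0,0,-12],[0,0,0],1]
    - [[0,0,-23],[0,0,0],1]
    - [[0,-22,-62],[0,0,0],1]
    - [[0,-45,-102],[0,0,0],1]
    - [[0,-50,-100],[-0.1,0,0],1]
    - [[0,-54,-97],[-0.2,0,0],1]
    - [[0,-57,-94],[-0.3,0,0],1]
    - [[0,-57,-94],[-0.38,0,0],1]
    - [[0,-57,-94],[-0.44,0,0],1]
    - [[0,-57,-94],[-0.48,0,0],1]

```text
t: 11.98
eef_pos: [604.6, 168.9, 199.9]
tool_rot: [-3.071, -0.002, 3.103]
ft_force: [0.8, -1.0, -4.5]
opening: 0.147
grasp_force: 60.0
```

```bash
cat > kin.py <<'E'
from h import *
L=[json.loads(l) for l in open('log.jsonl')]
z=lambda a:R.from_euler('z',a); y=lambda a:R.from_euler('y',a)
def rots(q):
    out=[];r=R.identity()
    for i,a in enumerate(q[:6]):
        r=r*(y(a) if i%2 else z(-a)); out.append(r)
    return out
def row(q): return np.hstack([m.as_matrix() for m in rots(q)])
A=np.vstack([row(q) for q,_,_ in L]);b=np.concatenate([P for _,P,_ in L])
lam=1e-2
w=np.linalg.lstsq(np.vstack([A,lam*np.eye(18)]),np.r_[b,np.zeros(18)],rcond=None)[0]
c7=[(rots(q)[5].inv()*R.from_euler('xyz',e)).as_euler('zyx')[0] for q,_,e in L]
q6=[q[6] for q,_,_ in L]
def wrap(a): return (a+np.pi)%(2*np.pi)-np.pi
k7=-1; off=np.angle(np.mean(np.exp(1j*(np.array(c7)+np.array(q6)))))
def fk(q): return row(q)@w, rots(q)[5]*z(k7*q[6]+off)
LO=np.array([-3.12,-.3,-1.34,.26,-1.36,.01,-2.84]);HI=np.array([3.12,2.06,1.32,2.42,4.5,1.98,2.84])
def ik(p,r,q0):
    def f(q):
        P,Q=fk(q); return np.r_[(P-p)/10,10*(Q.inv()*r).as_rotvec(),0.02*(q-q0)]
    s=least_squares(f,np.clip(q0,LO+.01,HI-.01),bounds=(LO,HI)); return s.x,np.abs(s.fun[:6]).max()
if __name__=='__main__':
    np.set_printoptions(precision=2,suppress=True)
    print(w.reshape(6,3).round(1).tolist(),'res',np.abs(A@w-b).max(),'off',off,'res7',np.abs(wrap(np.array(c7)+q6-off)).max(), np.abs(wrap(np.array(c7)-q6)).ptp() if hasattr(np.ndarray,'ptp') else '')
E
python3 - <<'E'
from h import *
to(); where()
E
python3 kin.py
```

```text
t 11.97 eef [604.6 168.9 199.9] rot [-3.071e+00 -2.000e-03  3.103e+00] q [ 0.03  0.69 -0.66  1.48  0.5   1.18  0.79] F [ 0.8 -1.  -4.5] open 0.147 grip 60.0
side [151.0, 262.0] 0.72 scoop [-116.0, 64.0, 20.0] dist pan 132
side [191.0, 223.0] 0.6 scoop [1.0, 22.0, 20.0] dist pan 22
side [199.0, 240.0] 0.54 scoop [-38.0, -13.0, 20.0] dist pan 40
side [183.0, 236.0] 0.38 scoop [-37.0, 26.0, 20.0] dist pan 45
top [198.0, 101.0] 0.56 scoop [-19.0, 96.0, 20.0] dist pan 98
top [357.0, 100.0] 0.37 scoop [357.0, 98.0, 20.0] dist pan 370Traceback (most recent call last):
  File "kin.py", line 25, in <module>
    print(w.reshape(6,3).round(1).tolist(),'res',np.abs(A@w-b).max(),'off',off,'res7',np.abs(wrap(np.array(c7)+q6-off)).max(), np.abs(wrap(np.array(c7)-q6)).ptp() if hasattr(np.ndarray,'ptp') else '')
                                                                                                                               ^^^^^^^^^^^^^^^^^^^^^^^^^^^^^^^^^
AttributeError: `ptp` was removed from the ndarray class in NumPy 2.0. Use np.ptp(arr, ...) instead.
```

```bash
sed -i "s/, np.abs(wrap(np.array(c7)-q6)).*$/)/" kin.py
cat > plan.py <<'E'
from kin import *
np.set_printoptions(precision=2,suppress=True)
SC=np.array([458.,-85.5,40]); POT=np.array([566,-327.,0]); ez=np.array([0,0,1.])
def scoopR(th,pitch): # pitch>0 nose down
    return R.from_euler('z',th)*R.from_euler('y',pitch)
def bailgrip(O,S,flip): # tool x=-sy,y=-sx,z=-sz (flip: +,+)
    m=S.as_matrix(); k=1 if flip else -1
    return O+S.apply([-10,0,68.7]), R.from_matrix(np.c_[k*m[:,1],k*m[:,0],-m[:,2]])
def tailgrip(O,S,back,flip,gx=-80,dz=19):
    # tool z = -sz rotated so fingers point forward-down by 'back'
    zt=S.apply([np.sin(back),0,-np.cos(back)]); yt=S.apply([0,1,0])*(1 if flip else -1); xt=np.cross(yt,zt)
    return O+S.apply([gx,0,50])+dz*zt, R.from_matrix(np.c_[xt,yt,zt])
E
python3 - <<'E'
from plan import *
print(w.reshape(6,3).round(1).tolist(),'res',np.abs(A@w-b).max().round(2),'res7',np.abs(wrap(np.array(c7)+q6-off)).max().round(3))
q0=np.array(L[-1][0])
seeds=[q0,np.array([.3,.6,-.3,1.6,.3,1.1,0]),np.array([.4,.6,.3,1.6,-.3,1.1,-1]),np.array([.4,.6,.3,1.6,1.5,1.1,1.])]
def best(p,r):
    c=[ik(p,r,s) for s in seeds]; c.sort(key=lambda a:a[1]); return c[0]
for th in (-1.6,-1.2,-.8,-.4):
    S0=scoopR(th,0)
    for fl in(0,1): q,e=best(*bailgrip(SC,S0,fl)); print('th',th,'bail',fl,round(e,2),q)
    hd=np.array([np.cos(th),np.sin(th),0])
    for back in (0,.4):
      for fl in (0,1):
        q,e=best(*tailgrip(SC,S0,back,fl))
        out=[]
        for pt in (.6,1.0):
            # lip at pot centre - 20mm back, z=105
            S=scoopR(th,pt); lip=POT+ez*110-hd*35; O=lip-S.apply([55,0,0])
            q2,e2=best(*tailgrip(O,S,back,fl)); out+= [round(e2,2),q2]
        print('   tail back',back,fl,round(e,2),q,*out)
E
```

```text
[[0.4, -6.1, 255.1], [-0.6, -6.1, 275.0], [0.3, -4.8, 275.0], [-0.2, -4.8, 186.0], [0.0, -0.0, 186.0], [0.0, -0.0, 318.3]] res 0.06 res7 0.0
th -1.6 bail 0 0.0 [ 0.59  0.58 -0.69  2.06  0.57  0.7   1.06]
th -1.6 bail 1 0.0 [-0.08  0.51  0.28  2.08 -0.25  0.59 -1.23]
   tail back 0 0 0.0 [ 0.63  0.81 -1.08  2.1   0.99  0.88  2.06] 0.0 [ 0.34  0.75  0.42  1.41 -0.73  1.5  -2.23] 0.0 [ 0.6   0.92  0.26  1.17 -0.86  1.87 -2.23]
   tail back 0 1 0.0 [ 0.11  0.57 -0.2   2.11  0.24  0.49 -0.31] 0.0 [ 0.83  0.77 -0.53  1.39 -0.21  1.29  0.45] 0.0 [ 1.    0.99 -0.68  1.16 -0.33  1.6   0.48]
   tail back 0.4 0 0.0 [ 0.24  0.76 -0.82  2.07  1.05  1.09  1.84] 0.0 [ 0.06  0.66  0.62  1.53 -0.57  1.23 -2.34] 0.0 [ 0.41  0.78  0.42  1.29 -0.71  1.61 -2.23]
   tail back 0.4 1 0.0 [-0.36  0.62  0.11  2.09  0.56  0.63 -0.78] 0.0 [ 0.62  0.62 -0.36  1.51  0.01  1.11  0.28] 0.0 [ 0.88  0.79 -0.53  1.27 -0.18  1.42  0.46]
th -1.2 bail 0 0.0 [ 0.67  0.62 -0.83  2.06  0.68  0.75  1.35]
th -1.2 bail 1 0.0 [ 0.01  0.49  0.15  2.08 -0.13  0.57 -0.95]
   tail back 0 0 0.0 [ 0.7   0.84 -1.19  2.18  1.06  0.92  
[... 1444 characters left out ...]
 0.0 [ 0.21  0.49 -0.11  2.09  0.1   0.57 -0.37]
   tail back 0 0 0.0 [-0.16  0.52  0.35  2.31 -0.48  0.38 -1.38] 0.0 [ 0.28  0.79  0.41  1.33 -0.14  1.66 -1.28] 2.26 [ 0.33  0.93  0.31  1.01 -0.05  1.98 -1.32]
   tail back 0 1 0.0 [ 0.42  0.53 -0.47  2.29  0.58  0.43  0.64] 0.0 [ 0.77  0.82 -0.58  1.31  0.31  1.73  1.34] 2.26 [ 0.33  0.93  0.31  1.01 -0.05  1.98  1.82]
   tail back 0.4 0 1.63 [ 0.77  0.86 -1.34  2.42  1.43  1.05  2.74] 0.0 [ 0.25  0.57  0.41  1.62 -0.19  1.19 -1.26] 0.0 [ 0.38  0.84  0.23  1.1  -0.07  1.81 -1.38]
   tail back 0.4 1 1.63 [ 0.77  0.86 -1.34  2.42  1.43  1.05 -0.41] 0.0 [ 0.86  0.61 -0.6   1.6   0.33  1.25  1.34] 0.0 [ 0.72  0.89 -0.59  1.08  0.34  1.88  1.36]
```

Run:
```python
from plan import *
S=scoopR(-1.6,0)
p,r=bailgrip(SC,S,0)
print(p); to((p+[0,0,80],r),(p+[0,0,6],r),(p,r))
```

```text
[458.29 -75.5  108.7 ]
t 12.18 eef [604.7 170.1 200. ] rot [-3.07 -0.    3.1 ] q [ 0.03  0.69 -0.66  1.48  0.5   1.18  0.79] F [-0.7  0.1 -4.9] open 0.149 grip 60.0
[137.0, -249.5, 29.1] [-0.071, -0.001, -0.009]
[136.9, -244.3, 102.9] [-0.071, -0.001, -0.009]
[136.9, -243.9, 108.9] [-0.071, -0.001, -0.009]
```

Request:
send_rows:
  series:
    - [[8,-15,2],[-0.01,0,0],1]
    - [[25,-45,6],[-0.02,0,0],1]
    - [[45,-83,10],[-0.03,0,0],1]
    - [[65,-121,15],[-0.04,0,0],1]
    - [[86,-159,19],[-0.05,0,0],1]
    - [[106,-195,23],[-0.06,0,0],1]
    - [[122,-225,26],[-0.07,0,-0.01],1]
    - [[132,-242,28],[-0.07,0,-0.01],1]
    - [[137,-249.5,29],[-0.071,0,-0.01],1]
    - [[137,-249.5,29],[-0.071,0,-0.01],1]

```text
t: 13.42
eef_pos: [458.7, -75.0, 188.9]
tool_rot: [3.141, -0.0, 3.114]
ft_force: [1.0, 0.7, -4.9]
opening: 0.142
grasp_force: 60.0
```

Run:
```python
from plan import *
S=scoopR(-1.6,0)
p,r=bailgrip(SC,S,0)
to((p+[0,0,30],r),(p+[0,0,6],r),(p,r)); where()
```

```text
t 13.43 eef [458.7 -75.  188.9] rot [ 3.14 -0.    3.11] q [ 0.66  0.46 -0.77  1.96  0.41  0.88  1.21] F [ 1.   0.7 -4.9] open 0.142 grip 60.0
[0.4, -0.6, 50.2] [0.001, -0.0, 0.001]
[0.4, -0.6, 74.2] [0.001, -0.0, 0.001]
[0.4, -0.6, 80.2] [0.001, -0.0, 0.001]
side [281.0, 161.0] 0.54 scoop [22.0, 23.0, 20.0] dist pan 32
side [153.0, 265.0] 0.47 scoop [-362.0, 199.0, 20.0] dist pan 413
side [271.0, 174.0] 0.43 scoop [-32.0, 35.0, 20.0] dist pan 47
side [290.0, 169.0] 0.42 scoop [-3.0, -6.0, 20.0] dist pan 7
top [199.0, 100.0] 0.43 scoop [-263.0, 238.0, 20.0] dist pan 355
```

Request:
send_rows:
  series:
    - [[0,0,25],[0,0,0],1]
    - [[0,0,50],[0,0,0],1]
    - [[0,0,68],[0,0,0],1]
    - [[0,0,74],[0,0,0],1]
    - [[0,0,77],[0,0,0],1]
    - [[0,0,79],[0,0,0],1]
    - [[0,0,80],[0,0,0],1]
    - [[0,0,80],[0,0,0],1]

```text
t: 14.62
eef_pos: [459.2, -74.9, 109.6]
tool_rot: [3.14, 0.002, 3.113]
ft_force: [-1.2, 1.9, 1.1]
opening: 0.141
grasp_force: 60.0
```

Request:
send_rows:
  series:
    - [[0,0,0.5],[0,0,0],1]
    - [[0,0,0],[0,0,0],0.6]
    - [[0,0,0],[0,0,0],0.4]
    - [[0,0,0],[0,0,0],0.4]
    - [[0,0,0],[0,0,0],0.4]
    - [[0,0,0],[0,0,0],0.4]
    - [[0,0,-10],[0,0,0],0.4]
    - [[0,0,-40],[0,0,0],0.4]
    - [[0,0,-80],[0,0,0],0.4]
    - [[0,0,-110],[0,0,0],0.3]

```text
t: 15.88
eef_pos: [458.9, -75.2, 220.9]
tool_rot: [3.141, 0.001, 3.113]
ft_force: [0.8, -0.3, -0.0]
opening: 0.666
grasp_force: 0.0
```

Run:
```python
from plan import *
T,D=snap('top'),snap('side')
for n in('scoop_tail','scoop_bail','scoop','lump0'):
    for k,c in((T,'top'),(D,'side')):
        print(n,c,[(np.round(d['centre']).tolist(),round(d['conf'],2)) for d in cams.tip_of(c,n)])
O=SC+[0,0,0];S=scoopR(-1.6,0)
for n,m in(('tail',(-98,0,50)),('bail',(-10,0,88)),('scoop',(0,0,0))): print('pred',n,proj(T,O+S.apply(m)).round(),proj(D,O+S.apply(m)).round())
p,r=tailgrip(O,S,.3,1)
hover=tailgrip(O+ez*0,S,.3,1,dz=19-70)
to((p+[0,0,120],r),hover,(p,r)); print(p)
q=np.array(log()['qpos'])
for P in [(p+[0,0,120],r),hover,(p,r)]: q,e=ik(*P,q);print(q,e)
cv2.imwrite('pics/s3.png',cv2.resize(D['color'][100:300,170:400],None,fx=3,fy=3))
```

```text
scoop_tail top [([267.0, 202.0], 0.58)]
scoop_tail side [([277.0, 209.0], 0.53)]
scoop_bail top []
scoop_bail side [([288.0, 174.0], 0.87)]
scoop top [([306.0, 204.0], 0.8)]
scoop side [([284.0, 201.0], 0.81)]
lump0 top [([200.0, 98.0], 0.45)]
lump0 side [([290.0, 194.0], 0.6), ([279.0, 186.0], 0.59), ([152.0, 265.0], 0.53), ([272.0, 195.0], 0.49)]
pred tail [267. 201.] [279. 209.]
pred bail [303. 200.] [287. 174.]
pred scoop [306. 204.] [288. 196.]
t 16.38 eef [458.  -75.5 218. ] rot [ 3.14 -0.    3.11] q [ 0.69  0.43 -0.8   1.92  0.37  0.95  1.25] F [-0.  -0.1  0.1] open 0.7 grip 0.0
[-0.4, 64.3, 26.2] [0.235, -0.238, 1.559]
[-0.5, 84.9, 79.4] [0.235, -0.238, 1.559]
[-0.6, 64.1, 146.2] [0.235, -0.238, 1.559]
[460.17 -11.15  71.85]
[ 0.02  0.41 -0.34  1.97  0.52  0.95 -0.67] 0.00011836199741854629
[-0.05  0.5  -0.31  2.02  0.58  0.84 -0.8 ] 1.2801616388059783e-05
[-0.07  0.6  -0.23  2.09  0.7   0.68 -0.9 ] 2.2048968588433325e-05
```

Request:
send_rows:
  series:
    - [[0,30,15],[0.05,-0.05,0.3],0.4]
    - [[0,64,26],[0.1,-0.1,0.6],0.4]
    - [[0,64,26],[0.15,-0.15,0.9],0.4]
    - [[0,64,26],[0.235,-0.238,1.559],0.4]
    - [[0,64,26],[0.235,-0.238,1.559],0.4]
    - [[0,64,26],[0.235,-0.238,1.559],0.4]
    - [[0,64,26],[0.235,-0.238,1.559],0.4]
    - [[0,64,26],[0.235,-0.238,1.559],0.4]
    - [[0,84,55],[0.235,-0.238,1.559],0.4]
    - [[-0.5,85,79.5],[0.235,-0.238,1.559],0.4]

```text
t: 17.62
eef_pos: [461.9, 12.0, 138.2]
tool_rot: [3.14, 0.299, 1.544]
ft_force: [0.1, 0.2, 0.6]
opening: 0.598
grasp_force: 0.0
```

Run:
```python
from plan import *
O=SC+[0,0,0];S=scoopR(-1.6,0)
p,r=tailgrip(O,S,.3,1)
to((p,r))
```

```text
t 17.62 eef [461.9  12.  138.2] rot [3.14 0.3  1.54] q [-0.11  0.49 -0.23  2.02  0.54  0.82 -0.75] F [0.1 0.2 0.6] open 0.598 grip 0.0
[-2.7, -1.3, 70.2] [0.003, -0.001, 0.002]
```

View pics/s3.png

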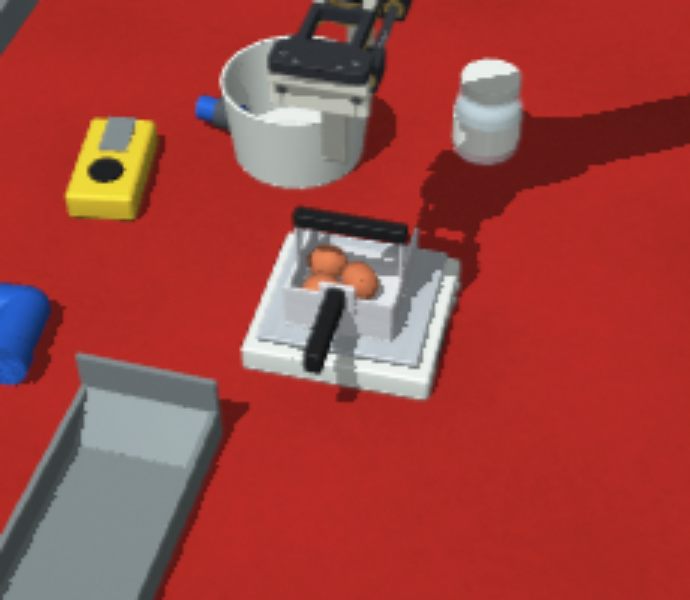

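Request:
send_rows:
  series:
    - [[-2.7,-1.3,30],[0,0,0],0.4]
    - [[-2.7,-1.3,60],[0,0,0],0.4]
    - [[-2.7,-1.3,70],[0,0,0],0.6]
    - [[-2.7,-1.3,70],[0,0,0],1]
    - [[-2.7,-1.3,70],[0,0,0],1]
    - [[-2.7,-1.3,70],[0,0,0],1]
    - [[-2.7,-1.3,70],[0,0,0],1]
    - [[-2.7,-1.3,70],[0,0,0],1]
    - [[-2.7,-1.3,70],[0,0,0],1]
    - [[-2.7,-1.3,70],[0,0,0],1]
  newtons: 60

```text
t: 18.88
eef_pos: [460.3, -13.3, 74.0]
tool_rot: [3.138, 0.3, 1.541]
ft_force: [0.6, 1.5, 5.7]
opening: 0.168
grasp_force: 60.0
```

Run:
```python
from plan import *
s=log()
print(s['eef_pos'].round(1),s['tool_rot'].round(3),s['opening'],s['grasp_force'],s['ft_force'].round(1))
p,r=s['eef_pos'],R.from_euler('xyz',s['tool_rot'])
def wh(O,S):
    return tailgrip(O,S,.3,1)
S0=scoopR(-1.6,0)
hd=S0.apply([1,0,0])
# carry slightly nose-up -0.15
W=[(SC+ez*8,0),(SC+ez*35,-.15),(SC+ez*110,-.2)]
q=s['qpos']
T=[wh(O,scoopR(-1.6,a)) for O,a in W]
for t in T: q,e=ik(*t,q);print(q,round(e,3))
to(*T)
```

```text
[460.3 -13.3  74. ] [3.14 0.3  1.54] 0.16766007540761155 60.002261996269226 [0.6 1.5 5.7]
[-0.11  0.58 -0.17  2.09  0.64  0.67 -0.83] 0.0
[-0.25  0.6  -0.11  2.06  0.7   0.8  -0.95] 0.0
[-0.26  0.49 -0.13  1.99  0.64  0.98 -0.86] 0.0
t 18.88 eef [460.3 -13.3  74. ] rot [3.14 0.3  1.54] q [-0.11  0.59 -0.16  2.1   0.66  0.65 -0.84] F [0.6 1.5 5.7] open 0.168 grip 60.0
[0.3, -0.1, -6.2] [0.003, -0.0, -0.001]
[-0.5, -0.1, -22.2] [0.003, -0.15, -0.001]
[-20.6, 0.2, -90.4] [0.003, -0.2, -0.001]
```

Request:
send_rows:
  series:
    - [[-1,0,-4],[0,0,0],1]
    - [[-2,0,-8],[0,-0.02,0],1]
    - [[-1.5,0,-15],[0,-0.08,0],1]
    - [[0,0,-24],[0,-0.15,0],1]
    - [[-5,0,-40],[0,-0.17,0],1]
    - [[-12,0,-65],[0,-0.19,0],1]
    - [[-20,0,-91],[0,-0.2,0],1]
    - [[-20,0,-91],[0,-0.2,0],1]

```text
t: 19.88
eef_pos: [460.5, -4.7, 166.8]
tool_rot: [3.136, 0.498, 1.539]
ft_force: [0.1, 0.5, -4.3]
opening: 0.167
grasp_force: 60.0
```

Run:
```python
from plan import *
to()
T,D=snap('top'),snap('side')
s=robot.read_state();p=s['eef_pos'];r=R.from_euler('xyz',s['tool_rot'])
# scoop pose assuming rigid grip
O,S=SC,scoopR(-1.6,0); pg=np.array([460.3,-13.3,74.]); rg=R.from_euler('xyz',[3.138,.3,1.541])
X=rg.inv(); So=r*(X*S); Oo=p+r.apply(X.apply(O-pg))
print('scoop pred',Oo.round(1),So.apply([1,0,0]).round(3))
P={'scoop_tail':(-98,0,50),'scoop_bail':(-10,0,88),'scoop':(0,0,0)}
for n,m in P.items():
    d={}
    for k,c in((T,'top'),(D,'side')):
        l=cams.tip_of(c,n); d[c]=l[0]['centre'] if l else None
        print(n,c,None if not l else (np.round(l[0]['centre'],1).tolist(),round(l[0]['conf'],2)),'pred',proj(k,Oo+So.apply(m)).round(1))
for c,k in(('side',D),('top',T)):
    for d in cams.tip_of(c,'lump0'):
        o,v=ray(k,d['centre']);o2,v2=So.inv().apply(o-Oo),So.inv().apply(v);print(c,np.round(d['centre']),round(d['conf'],2),(o2+v2*(20-o2[2])/v2[2]).round())
```

```text
t 19.88 eef [460.5  -4.7 166.8] rot [3.14 0.5  1.54] q [-0.27  0.49 -0.12  1.99  0.63  0.98 -0.86] F [ 0.1  0.5 -4.3] open 0.167 grip 60.0
scoop pred [456.4 -83.2 146.3] [-0.03 -0.98  0.2 ]
scoop_tail top ([291.7, 200.5], 0.73) pred [261.  198.4]
scoop_tail side ([277.2, 188.7], 0.57) pred [277.5 186.3]
scoop_bail top ([295.4, 195.6], 0.84) pred [296.3 196.2]
scoop_bail side ([284.0, 146.0], 0.51) pred [285.7 147. ]
scoop top ([302.6, 201.5], 0.8) pred [306.9 200.3]
scoop side ([287.5, 171.9], 0.65) pred [288.4 166.9]
side [151. 263.] 0.66 [-335.  228.   20.]
top [302. 186.] 0.76 [-9. 31. 20.]
top [200.  98.] 0.73 [-265.  255.   20.]
top [289. 205.] 0.61 [-38. -12.  20.]
top [290. 187.] 0.42 [-37.  29.  20.]
```

```bash
cat >> plan.py <<'E'
_pg=np.array([460.3,-13.3,74.]); _rg=R.from_euler('xyz',[3.138,.3,1.541]); _S=scoopR(-1.6,0)
_rel=_S.inv()*_rg; _off=_S.inv().apply(_pg-SC)
def tool(O,S): return O+S.apply(_off), S*_rel
hd=_S.apply([1,0,0])
def pour(d,zl,a,th=-1.6):
    S=scoopR(th,a); return tool(POT+ez*zl+hd*d-S.apply([55,0,0]),S)
E
python3 - <<'E'
from plan import *
to(pour(-35,150,-.2)); q=robot.read_state()['qpos']
p0,r0=pour(-35,150,-.2); print('--from pre-pour')
for a in (-.2,-.0,.2,.4,.6,.8,.95,1.1,1.2):
    zl=150 if a<0 else max(102,150-a*120); t=pour(-35,zl,a); q,e=ik(*t,q)
    print(a,zl,np.round(r0.inv().apply(t[0]-p0),1).tolist(),(r0.inv()*t[1]).as_rotvec().round(3).tolist(),'  q',q,round(e,3))
E
```

```text
t 20.38 eef [459.5  -6.  165.7] rot [3.14 0.5  1.54] q [-0.26  0.49 -0.12  1.99  0.64  0.98 -0.86] F [ 0.4 -0.  -4.8] open 0.166 grip 60.0
[-129.0, 116.1, 79.4] [-0.003, 0.0, -0.0]
--from pre-pour
-0.2 150 [0.0, 0.0, 0.0] [0.0, 0.0, 0.0]   q [ 0.02  0.61 -0.07  1.76  0.7   0.93 -0.54] 0.0
-0.0 150.0 [-16.1, 0.1, -20.8] [0.0, 0.2, 0.001]   q [ 0.21  0.56 -0.2   1.7   0.5   0.95 -0.3 ] 0.0
0.2 126.0 [-24.6, 0.1, -16.8] [0.0, 0.4, 0.001]   q [ 0.4   0.57 -0.31  1.65  0.33  0.95 -0.08] 0.0
0.4 102 [-36.0, 0.0, -8.6] [0.0, 0.6, 0.002]   q [ 0.59  0.62 -0.42  1.59  0.17  1.    0.11] 0.0
0.6 102 [-61.1, 0.1, -16.6] [0.0, 0.8, 0.003]   q [ 0.74  0.68 -0.52  1.48  0.03  1.13  0.27] 0.0
0.8 102 [-87.2, 0.1, -19.5] [0.001, 1.0, 0.003]   q [ 0.86  0.76 -0.58  1.37 -0.08  1.29  0.38] 0.0
0.95 102 [-106.9, 0.1, -18.2] [0.001, 1.15, 0.004]   q [ 0.93  0.84 -0.62  1.27 -0.15  1.41  0.43] 0.0
1.1 102 [-126.2, 0.1, -14.0] [0.001, 1.3, 0.004]   q [ 0.98  0.92 -0.65  1.17 -0.21  1.53  0.46] 0.0
1.2 102 [-138.6, 0.1, -9.6] [0.001, 1.4, 0.005]   q [ 1.    0.98 -0.67  1.1  -0.25  1.61  0.48] 0.0
```

Request:
send_rows:
  series:
    - [[-7,6,4],[0,0,0],1]
    - [[-24,21,15],[0,0,0],1]
    - [[-46,41,28],[0,0,0],1]
    - [[-70,63,43],[0,0,0],1]
    - [[-94,84,58],[0,0,0],1]
    - [[-114,102,70],[0,0,0],1]
    - [[-126,113,77.5],[0,0,0],1]
    - [[-129,116,79.5],[0,0,0],1]
    - [[-129,116,79.5],[0,0,0],1]

```text
t: 21.5
eef_pos: [570.7, -159.7, 158.1]
tool_rot: [3.141, 0.499, 1.541]
ft_force: [-0.5, 0.5, -3.7]
opening: 0.169
grasp_force: 60.0
```

Run:
```python
from plan import *
to(pour(-35,150,-.2))
T,D=snap('top'),snap('side')
for k,c in((T,'top'),(D,'side')):
    for n in('pot','scoop_bail'): print(c,n,[(np.round(d['centre'],1).tolist(),round(d['conf'],2)) for d in cams.tip_of(c,n)][:2], [ (np.round(d['box']).tolist()) for d in cams.recognise(c,n)][:1])
print('pred pot',proj(T,POT).round(1),proj(D,POT).round(1))
th=np.linspace(0,6.28,60); rim=np.array([POT+[78*np.cos(a),78*np.sin(a),90] for a in th])
for k in(T,D):
    pr=np.array([proj(k,x) for x in rim]);print('rim box pred',pr.min(0).round(1),pr.max(0).round(1))
```

```text
t 21.5 eef [ 570.7 -159.7  158.1] rot [3.14 0.5  1.54] q [ 0.02  0.61 -0.07  1.76  0.69  0.93 -0.54] F [-0.5  0.5 -3.7] open 0.169 grip 60.0
[-0.8, 0.3, 0.4] [-0.003, -0.001, 0.0]
top pot [([398.4, 159.4], 0.65)] [[401.0, 218.0, 39.0, 32.0]]
top scoop_bail [([363.4, 144.2], 0.59)] [[360.0, 121.0, 8.0, 47.0]]
side pot [([270.4, 147.0], 0.74)] [[251.0, 114.0, 41.0, 49.0]]
side scoop_bail [] [[262.0, 107.0, 11.0, 6.0]]
pred pot [394.5 163.1] [270.7 148. ]
rim box pred [371.5 126.3] [433.3 188.1]
rim box pred [244.4 110.2] [295.5 140.3]
```

Request:
send_rows:
  series:
    - [[-16,0,-21],[0,0.15,0],1]
    - [[-18,0,-20],[0,0.28,0],1]
    - [[-25,0,-17],[0,0.4,0],1]
    - [[-30,0,-13],[0,0.5,0],1]
    - [[-36,0,-8.6],[0,0.6,0],1]
    - [[-48,0,-13],[0,0.7,0],1]
    - [[-61,0,-16.6],[0,0.8,0],1]
    - [[-74,0,-18],[0,0.9,0],1]
    - [[-87,0,-19.5],[0,1.0,0],1]
    - [[-107,0,-18],[0,1.15,0],1]

```text
t: 23.25
eef_pos: [568.3, -246.0, 227.0]
tool_rot: [3.138, -0.65, 1.547]
ft_force: [0.1, -0.9, -2.1]
opening: 0.171
grasp_force: 60.0
```

Request:
send_rows:
  series:
    - [[0,0,0],[0,0,0],1]
    - [[0,0,0],[0,0,0],1]
    - [[0,0,0],[0,0,0],1]

```text
t: 23.62
eef_pos: [568.7, -244.2, 226.4]
tool_rot: [3.139, -0.649, 1.546]
ft_force: [0.4, -0.1, -2.2]
opening: 0.168
grasp_force: 60.0
```

```bash
cat > lm.py <<'E'
from plan import *
to()
for c in('side','top'):
    k=snap(c)
    for n in('lump0',):
        for d in cams.tip_of(c,n): print(c,np.round(d['centre']).tolist(),round(d['conf'],2),'at z20 rel pot',(onz(k,d['centre'],22)-POT)[:2].round().tolist())
E
python3 lm.py
```

```text
t 23.62 eef [ 568.7 -244.2  226.4] rot [ 3.14 -0.65  1.55] q [ 0.91  0.83 -0.58  1.27 -0.18  1.41  0.46] F [ 0.4 -0.1 -2.2] open 0.168 grip 60.0
side [278.0, 137.0] 0.66 at z20 rel pot [-16.0, -35.0]
side [151.0, 266.0] 0.48 at z20 rel pot [165.0, 528.0]
side [270.0, 133.0] 0.42 at z20 rel pot [13.0, -50.0]
side [266.0, 116.0] 0.37 at z20 rel pot [50.0, -141.0]
top [200.0, 102.0] 0.55 at z20 rel pot [170.0, 515.0]
top [411.0, 164.0] 0.54 at z20 rel pot [-6.0, -39.0]
```

Run:
```python
from plan import *
to(pour(-35,130,.8),pour(-40,150,.5),pour(-60,160,.1),tool(SC+ez*110,scoopR(-1.6,0)))
```

```text
t 23.82 eef [ 568.7 -244.9  226.1] rot [ 3.14 -0.65  1.54] q [ 0.91  0.83 -0.58  1.27 -0.18  1.41  0.46] F [ 0.2  0.1 -3. ] open 0.166 grip 60.0
[25.0, -0.0, -4.7] [-0.002, -0.149, 0.003]
[51.3, 0.0, 20.4] [-0.002, -0.449, 0.002]
[68.7, 0.0, 76.7] [-0.002, -0.849, 0.001]
[156.8, -114.8, 171.4] [-0.001, -0.949, 0.001]
```

Request:
send_rows:
  series:
    - [[12,0,-4],[0,-0.08,0],1]
    - [[25,0,-5],[0,-0.15,0],1]
    - [[38,0,8],[0,-0.3,0],1]
    - [[51,0,20],[0,-0.45,0],1]
    - [[57,0,40],[0,-0.58,0],1]
    - [[63,0,60],[0,-0.72,0],1]
    - [[69,0,77],[0,-0.85,0],1]
    - [[90,-28,100],[0,-0.88,0],1]
    - [[120,-68,132],[0,-0.92,0],1]
    - [[157,-115,171],[0,-0.949,0],1]

```text
t: 25.08
eef_pos: [464.8, -17.8, 185.5]
tool_rot: [3.138, 0.297, 1.54]
ft_force: [1.2, 1.1, -2.9]
opening: 0.169
grasp_force: 60.0
```

Request:
send_rows:
  series:
    - [[0,0,0],[0,0,0],1]
    - [[0,0,0],[0,0,0],1]
    - [[0,0,0],[0,0,0],1]

```text
t: 25.45
eef_pos: [466.8, -21.8, 185.7]
tool_rot: [3.138, 0.299, 1.537]
ft_force: [1.3, 0.6, -2.8]
opening: 0.169
grasp_force: 60.0
```

```bash
python3 lm.py
python3 - <<'E'
from plan import *
S=scoopR(-1.6,0)
to(tool(SC+ez*40,S),tool(SC+ez*6,S),tool(SC,S))
# slip check
T,D=snap('top'),snap('side');s=robot.read_state();r=R.from_euler('xyz',s['tool_rot']);So=r*_rel.inv();Oo=s['eef_pos']-So.apply(_off)
for n,m in {'scoop_tail':(-98,0,50),'scoop_bail':(-10,0,88),'scoop':(0,0,0)}.items():
    for k,c in((T,'top'),(D,'side')):
        l=cams.tip_of(c,n)[:1];print(n,c,[(np.round(x['centre'],1).tolist(),round(x['conf'],2)) for x in l],proj(k,Oo+So.apply(m)).round(1))
E
```

```text
t 25.45 eef [466.8 -21.8 185.7] rot [3.14 0.3  1.54] q [-0.02  0.42 -0.24  1.97  0.5   0.91 -0.62] F [ 1.3  0.6 -2.8] open 0.169 grip 60.0
side [151.0, 266.0] 0.63 at z20 rel pot [167.0, 529.0]
top [412.0, 166.0] 0.7 at z20 rel pot [-12.0, -42.0]
top [383.0, 148.0] 0.62 at z20 rel pot [37.0, 35.0]
top [409.0, 150.0] 0.6 at z20 rel pot [30.0, -36.0]
top [202.0, 102.0] 0.49 at z20 rel pot [169.0, 509.0]
t 25.65 eef [466.4 -21.7 185.3] rot [3.14 0.3  1.54] q [-0.02  0.42 -0.24  1.97  0.5   0.91 -0.62] F [ 1.1 -0.1 -2.6] open 0.173 grip 60.0
[28.8, -6.5, 65.7] [-0.002, -0.001, -0.003]
[38.9, -6.6, 98.2] [-0.002, -0.001, -0.003]
[40.6, -6.6, 103.9] [-0.002, -0.001, -0.003]Traceback (most recent call last):
  File "<stdin>", line 5, in <module>
NameError: name '_rel' is not defined
```

Run:
```python
import plan
from plan import *
T,D=snap('top'),snap('side');s=robot.read_state();r=R.from_euler('xyz',s['tool_rot']);So=r*plan._rel.inv();Oo=s['eef_pos']-So.apply(plan._off)
print(Oo.round(1),So.as_matrix()[2].round(3))
for n,m in {'scoop_tail':(-98,0,50),'scoop_bail':(-10,0,88),'scoop':(0,0,0)}.items():
    for k,c in((T,'top'),(D,'side')):
        l=cams.tip_of(c,n)[:1];print(n,c,[(np.round(x['centre'],1).tolist(),round(x['conf'],2)) for x in l],proj(k,Oo+So.apply(m)).round(1))
```

```text
[463.6 -93.3 151.2] [-0. -0.  1.]
scoop_tail top [] [268.7 193.9]
scoop_tail side [([277.1, 176.7], 0.63)] [276.2 172.6]
scoop_bail top [] [309.1 192.5]
scoop_bail side [([195.0, 288.0], 0.67)] [285.5 136.7]
scoop top [([308.9, 197.2], 0.91)] [311.3 196.9]
scoop side [([287.1, 165.9], 0.74)] [286.5 162.5]
```

Request:
send_rows:
  series:
    - [[15,-3.5,33],[0,0,0],1]
    - [[29,-6.5,66],[0,0,0],1]
    - [[36,-6.5,88],[0,0,0],1]
    - [[39,-6.5,98],[0,0,0],1]
    - [[39.5,-6.5,100],[0,0,0],1]
    - [[39.8,-6.5,101.5],[0,0,0],1]
    - [[39.8,-6.5,101.5],[0,0,0],1]

```text
t: 27.02
eef_pos: [460.5, -12.5, 77.2]
tool_rot: [3.138, 0.299, 1.54]
ft_force: [0.2, 0.3, -2.7]
opening: 0.165
grasp_force: 60.0
```

Request:
send_rows:
  series:
    - [[0.5,0,1.5],[0,0,0],1]
    - [[0.8,0,2.5],[0,0,0],1]
    - [[1,0,3.2],[0,0,0],1]
    - [[1,0,3.2],[0,0,0],1]

```text
t: 27.52
eef_pos: [460.2, -12.4, 74.0]
tool_rot: [3.139, 0.3, 1.541]
ft_force: [-1.1, 1.3, 5.2]
opening: 0.162
grasp_force: 60.0
```

Request:
send_rows:
  series:
    - [[-0.2,0,-0.5],[0,0,0],1]
    - [[-0.2,0,-0.5],[0,0,0],0.8]
    - [[-0.2,0,-0.5],[0,0,0],0.6]
    - [[-0.2,0,-0.5],[0,0,0],0.4]
    - [[-0.2,0,-0.5],[0,0,0],0.4]
    - [[-0.2,0,-0.5],[0,0,0],0.4]
    - [[0,0,-20],[0,0,0],0.4]
    - [[0,0,-60],[0,0,0],0.4]
    - [[0,0,-110],[0,0,0],0.4]
    - [[0,0,-140],[0,0,0],0.4]

```text
t: 28.78
eef_pos: [461.6, 29.8, 209.1]
tool_rot: [3.137, 0.298, 1.541]
ft_force: [0.1, 0.0, -0.4]
opening: 0.599
grasp_force: 0.0
```

Request:
send_rows:
  series:
    - [[0,0,-20],[0,0,0],0.4]
    - [[0,0,-20],[0,0,0],0.4]
    - [[0,0,-20],[0,0,0],0.4]

```text
t: 29.15
eef_pos: [460.5, 34.0, 225.3]
tool_rot: [3.142, 0.3, 1.541]
ft_force: [-0.8, -1.3, -0.3]
opening: 0.601
grasp_force: 0.0
```

```bash
python3 lm.py
python3 - <<'E'
from plan import *
T,D=snap('top'),snap('side');S=scoopR(-1.6,0)
for n,m in {'scoop_tail':(-98,0,50),'scoop_bail':(-10,0,88),'scoop':(0,0,0)}.items():
    for k,c in((T,'top'),(D,'side')):
        l=cams.tip_of(c,n)[:1];print(n,c,[(np.round(x['centre'],1).tolist(),round(x['conf'],2)) for x in l],proj(k,SC+S.apply(m)).round(1))
E
```

```text
t 29.15 eef [460.5  34.  225.3] rot [3.14 0.3  1.54] q [-0.11  0.38 -0.28  1.9   0.44  1.05 -0.66] F [-0.8 -1.3 -0.3] open 0.601 grip 0.0
side [153.0, 265.0] 0.55 at z20 rel pot [164.0, 523.0]
top [202.0, 99.0] 0.68 at z20 rel pot [179.0, 508.0]
top [412.0, 165.0] 0.67 at z20 rel pot [-10.0, -40.0]
top [278.0, 95.0] 0.52 at z20 rel pot [183.0, 308.0]
top [409.0, 153.0] 0.46 at z20 rel pot [22.0, -35.0]
top [382.0, 145.0] 0.44 at z20 rel pot [45.0, 38.0]
scoop_tail top [([264.9, 202.0], 0.61)] [266.6 201.4]
scoop_tail side [([280.5, 211.1], 0.65)] [278.5 208.6]
scoop_bail top [([300.0, 199.2], 0.82)] [303.3 200.3]
scoop_bail side [([285.5, 173.6], 0.64)] [287.1 174.2]
scoop top [([304.0, 203.4], 0.56)] [305.6 203.8]
scoop side [([287.2, 201.7], 0.9)] [287.8 196. ]
```

```bash
python3 -c "
from cell import robot
print(robot.hand_in())"
```

```text
the job is handed in; nothing more can be done
None
```

I handed the job in at about 29 s: in the last camera check all three lumps were in the pot and the empty scoop was standing on the small scale, released and apparently level; the hand-in gave no verdict.

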